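# Build a scan riser from spacer plates, pressing each flat

### The arm

A 6-joint arm with a two-finger parallel gripper is mounted at the origin on the work surface. World frame = base frame: x ahead of the robot, y to its left, z up, the work surface at z = 0. Lengths are in m, angles in rad, forces in N, time in s.
With the tool pointing down it reaches from about 0.225 to 0.875 m from the base axis. Payload 3.4 kg.
Tool frame: the origin (TCP) lies on the centre line of the jaws, within the pads' length; the fingertips stand 17 mm ahead of it and the grasp point (between the pads) lies 2 mm behind it (nose_length is the distance from the TCP to the fingertips, in m); z points along the fingers, y is the line along which they close (so a half turn about z gives the same grasp; the last joint's range is limited). The gripper opens to 85 mm and grips with 20 to 120 N. Pads are 22 mm wide; open, the fingers measure 114 mm over their backs; the gripper's body (76 mm by 85 mm) begins 54 mm behind the grasp point. The pads swing forward as they close: fully open they stand 13 mm farther back than shut.
Start: joints at [-1.346, 0.276, 1.505, -0, 1.361, -0.121], TCP at [0.195, -0.541, 0.248] pointing down, gripper open.
Joint ranges: [-2.89, 2.89], [-0.75, 2.08], [0.22, 2.7], [-1.18, 4.32], [0.11, 2.71], [-2.7, 2.7]. Speed limits (rad/s): [2.57, 2.57, 3.14, 3.14, 3.14, 3.14].

### API

Orientations are given as a unit quaternion [w, x, y, z].
In Python, from rig import get_state, get_image, sign_off, find_in, place_of, nose_length gives the robot as it stands.
- The arm moves only by the tool apply_moves, never from a script. Its argument "deltas" is one flat list of numbers, 5 for each row, row after row: the finger opening in mm, from 0 to 85.4, then the shift along the tool's x, y, z in mm, then the turn about the tool's z in degrees. A call has 1 to 12 rows; each row is the pose to reach, as a shift and turn from the pose commanded when the call began, along the tool's axes at that moment; what a row does not reach only later rows make up. A row lasts 1/12 s, in which the tool goes at most 41.7 mm and 7.16 degrees, less where a joint would pass 70% of its speed; a pose out of reach is approached as far as the arm can. A call with a gripper value outside its range is refused whole. The fingers move at their own pace and stop on an object; "squeeze" is the grip in N (left out, the last holds). Time passes only in rows, so rows that repeat a pose let the fingers close. It gives the time, the measured TCP pose, the force, the opening and the grip force at its end, in the units of the state.
- get_state(): the state, without advancing time (a new reading comes with each control period).
- get_image(name): name is "scene" or "top"; returns a dict with "frame" (480x640x3 uint8, red, green, blue), "K" (3x3 intrinsics, pixels), "k1" (the pictures are not rectified: a ray, as slopes to the right and down, at radius r is drawn at 1 + k1 r^2 times it, then the intrinsics apply), "position" and "orientation" of the camera in the world. Camera axes: x right, y down, z forward; pixel columns grow to the right and rows downward; lengths in m; the calibration is good to about 2 mm. A picture is of the moment at which its call begins. There is no depth.
- sign_off(): hands the job in; it is judged then, once.
Trained networks look in a picture, given as the dict that the camera call returned (one of the last four; its "shot" number tells which), for a name from the list of things; names that differ only in an ending like _2 or _b are one class to them, and where a whole thing is asked for, a point or a joint stands for the part that bears it (a point fixed in the world has none). Each returns a list of dicts, best first, with "score" (0 to 1); they miss things now and then, are a little off and sometimes report something else, mostly with a low value. They report only what shows in the picture. A call takes as long as a camera call. They do not tell look-alikes from the thing itself.
- find_in(query, picture): "point" ([column, row] in pixels, amid what is visible of it).
- place_of(query, picture): "point" ([column, row] in pixels: a listed point, or the origin of a listed thing).
The state is a dict: "clock": time; "qpos": joint angles; "qd": joint speeds; "effort": joint torques, N m; "position": TCP position; "ee_rot": TCP orientation; "contact_force": force on the tool from outside, world axes, zero at the start; "moment": the same for the moment, N m; "width": finger opening in m; "gripper_force": force on a finger pad.
Only numpy, scipy, OpenCV 4.12 (cv2) and the standard library are available. Lean on these libraries where they do the work, as an engineer would, in place of code of your own. Each camera call takes 0.05 s, during which the arm holds its last target. There are 200 camera calls.

### The job

Build the scan riser in the grey nest: lay the blue (thickest) spacer in first, then the yellow, then the red, lengthwise between the end walls. After laying each one, push it down past the sprung rollers and press it steadily with some 20 N, no more than 40, until you feel it lying flat on what is below (how high the floor stands is not known), before you bring the next. Leave the other things on the bench where they are and let go of the finished stack.

Things in the scene. Friction and masses are not known exactly. Their poses are not given: they have to be found in the camera images.
- nest_low (a point): on the axis of the grey stacking nest, 25 mm above the table: the lowest height the top of its steel floor block can have. The floor block (44 x 110 mm) is height-set: somebody left it anywhere from 0 to 10 mm above this point; that is not measured and must be felt. It does not give when pressed. y axis along the nest, z up
- nest: grey nest fixed to the table on a 92 x 200 x 8 mm base plate; origin at table height under nest_low, y along its length. End walls: inner faces at y = +-61 mm. Corner guides: inner faces at x = +-31.5 mm, reaching inwards to y = +-44 mm; between them the long sides are open. Spacers are located to about 1.5 mm
- nest_mouth (a point): centre of the nest's open top, 72 mm above nest_low; from here yellow lips slope inwards by 6 mm all round to the straight walls, which begin 62 mm above nest_low
- rollers (a point): nest axis at the height of the top rollers. Each end wall has 3 spring rollers (radius 6 mm, axes 12, 36, 54 mm above nest_low) standing 1.75 mm into a spacer's path at either end. A spacer catches on each pair it meets, its underside about 4 mm above their axes, and gives way suddenly at 5 to 20 N; the last stop, flat on what is below, is hard. If one end stays caught, push nearer that end
- blue_c (a point): centre (half-way up) of the blue spacer plate, a solid 60 x 120 x 24 mm (x, y, z) painted metal plate lying on the table, z up, about 460 g; 120 mm side along its y axis; in the finished stack this centre is 12 mm above the top of the floor block in the nest
- blue: the blue spacer plate itself; origin in the centre of its underside, 12 mm below blue_c
- yellow_c (a point): centre (half-way up) of the yellow spacer plate, a solid 60 x 120 x 18 mm (x, y, z) painted metal plate lying on the table, z up, about 350 g; 120 mm side along its y axis; in the finished stack this centre is 33 mm above the top of the floor block in the nest
- yellow: the yellow spacer plate itself; origin in the centre of its underside, 9 mm below yellow_c
- red_c (a point): centre (half-way up) of the red spacer plate, a solid 60 x 120 x 12 mm (x, y, z) painted metal plate lying on the table, z up, about 230 g; 120 mm side along its y axis; in the finished stack this centre is 48 mm above the top of the floor block in the nest
- red: the red spacer plate itself; origin in the centre of its underside, 6 mm below red_c
- impeller_c (a point): centre of a small aluminium impeller, diameter 124 mm, 60 mm high, bystander
- ring_gauge_c (a point): centre of a steel ring gauge, diameter 90 mm, 22 mm high, bystander
- parallel_c (a point): centre of a steel parallel bar, 150 x 30 x 30 mm, bystander
- jar_c (a point): centre of an amber jar, diameter 64 mm, 70 mm high, bystander
- driver: red-handled screwdriver lying on the table, bystander
Not all that is in view belongs to the job. Of the things that look like the yellow, the largest one is meant.

How it is judged:
On the way, in this order (a step that is already met when the one before it is completed fails the run):
1. the blue spacer lies flat on the nest's floor and is pressed down on it with 8 to 45 N (18 to 58 with weight, rollers), before another spacer is brought to the nest (z of blue_c in the frame of nest_low between 0.01 and 0.0245 m and horizontal distance between blue_c and nest_low below 0.006 m and angle between blue_c's own z axis and vertical below 0.025 rad and horizontal distance between each of yellow_c, red_c and nest_low above 0.09 m and contact force between blue and nest between 18 and 58 N), for 0.15 s.
2. the yellow spacer lies flat on the blue one and is pressed down on it with 10 to 50 N, its weight included, before another spacer is brought to the nest (z of blue_c in the frame of nest_low between 0.01 and 0.0245 m and horizontal distance between each of blue_c, yellow_c and nest_low below 0.006 m and angle between each of blue_c, yellow_c's own z axis and vertical below 0.025 rad and z of yellow_c in the frame of blue_c between 0.019 and 0.023 m and horizontal distance between red_c and nest_low above 0.09 m and contact force between yellow and blue between 10 and 50 N), for 0.15 s.
3. the red spacer lies flat on the yellow one and is pressed down on it with 10 to 50 N, its weight included (z of blue_c in the frame of nest_low between 0.01 and 0.0245 m and horizontal distance between each of blue_c, yellow_c, red_c and nest_low below 0.006 m and angle between each of blue_c, yellow_c, red_c's own z axis and vertical below 0.025 rad and z of yellow_c in the frame of blue_c between 0.019 and 0.023 m and z of red_c in the frame of yellow_c between 0.013 and 0.017 m and contact force between red and yellow between 10 and 50 N), for 0.15 s.
At the end, for the whole second after the job is handed in: blue, yellow, red lie flat in the nest in that order from below, at rest: blue centre 10 to 24.5 mm above nest_low, yellow centre 21 mm above blue, red 15 mm above yellow (both within 2 mm), each within 6 mm of the nest axis, tilted less than 0.025 rad (z of blue_c in the frame of nest_low between 0.01 and 0.0245 m and horizontal distance between each of blue_c, yellow_c, red_c and nest_low below 0.006 m and angle between each of blue_c, yellow_c, red_c's own z axis and vertical below 0.025 rad and z of yellow_c in the frame of blue_c between 0.019 and 0.023 m and z of red_c in the frame of yellow_c between 0.013 and 0.017 m and linear speed of each of blue, yellow, red below 0.01 m/s); the robot touches nothing.
It fails at once if a bystander is moved by more than 30 mm (distance of any of impeller_c, ring_gauge_c, parallel_c, jar_c, driver from where it was at the start of the episode above 0.03 m).
It also fails if it takes over 72 s, if anything falls off the work surface, if the arm or the gripper's body presses on something with over 40 N, if the wrist force passes 120 N, or if a joint passes its speed limit or range.

## Working session

There is one attempt and no reset: what is moved stays moved. The work goes in short steps, Python scripts to look and compute and a tool call to move; the robot and the scene stay as the last step left them, time stands still between calls to the robot, and variables do not carry over. Pictures are saved under pics/ and viewed, at most 12 in all, crops included, and the job is handed in when it is done.

Besides the shell and the picture viewer there is one more tool, called as a command line: name --argument value ..., lists and objects as JSON in quotes. apply_moves: Moves the arm, as the interface text tells. Its arguments: {"type":"object","properties":{"deltas":{"type":"array"},"squeeze":{"type":"number"}},"required":["deltas"]}

```bash
mkdir -p pics; cat > h.py <<'E'
import numpy as np, cv2
from rig import *
from scipy.spatial.transform import Rotation as R
def rot(q): return R.from_quat([q[1],q[2],q[3],q[0]]).as_matrix()
def ray(im,p):
    K=np.array(im["K"]); d=np.array([(p[0]-K[0,2])/K[0,0],(p[1]-K[1,2])/K[1,1]]); u=d.copy()
    for _ in range(20): u=d/(1+im["k1"]*(u@u))
    return rot(im["orientation"])@np.array([u[0],u[1],1.])
def at(im,p,z):
    v=ray(im,p); c=np.array(im["position"]); return c+v*(z-c[2])/v[2]
def proj(im,P):
    c=rot(im["orientation"]).T@(np.array(P)-im["position"]); u=c[:2]/c[2]; u=u*(1+im["k1"]*(u@u)); K=np.array(im["K"])
    return np.array([K[0,0]*u[0]+K[0,2],K[1,1]*u[1]+K[1,2]])
def save(im,n): cv2.imwrite("pics/"+n,cv2.cvtColor(im["frame"],cv2.COLOR_RGB2BGR))
E
python3 - <<'E'
from h import *
np.set_printoptions(precision=3,suppress=True)
Z=dict(nest_low=.025,nest_mouth=.097,rollers=.079,blue_c=.012,yellow_c=.009,red_c=.006,impeller_c=.03,ring_gauge_c=.011,parallel_c=.015,jar_c=.035,driver=.012)
for n in("top","scene"):
    im=get_image(n); save(im,n+"0.png"); print(n,im["position"],im["k1"],im["K"][0][0], rot(im["orientation"]).tolist())
    for k,z in Z.items():
        for d in place_of(k,im)[:4]:
            if d["score"]>.2: print(k,round(d["score"],2),np.round(d["point"]),at(im,d["point"],z)[:2])
print(get_state(),nose_length)
E
```

```text
top [ 0.469 -0.022  1.262] -0.0685849263951525 513.7277351121007 [[-0.02323114895837627, -0.9958887450684267, 0.08755524635399248], [-0.9997288309122655, 0.02300118967024348, -0.00363454488883469], [0.0016057275202233795, -0.08761593873142069, -0.9961530348893907]]
nest_low 0.9 [332. 246.] [ 0.565 -0.02 ]
nest_mouth 0.9 [336. 244.] [ 0.564 -0.027]
nest_mouth 0.5 [140. 272.] [0.51  0.421]
rollers 0.89 [332. 242.] [ 0.57  -0.018]
blue_c 0.78 [207. 316.] [0.405 0.289]
blue_c 0.67 [207. 316.] [0.403 0.289]
blue_c 0.29 [335. 243.] [ 0.574 -0.026]
yellow_c 0.88 [265. 297.] [0.448 0.148]
yellow_c 0.84 [208. 237.] [0.596 0.285]
yellow_c 0.73 [152. 334.] [0.363 0.426]
yellow_c 0.7 [152. 333.] [0.366 0.425]
red_c 0.79 [441. 274.] [ 0.492 -0.284]
red_c 0.66 [439. 277.] [ 0.485 -0.278]
impeller_c 0.96 [451. 216.] [ 0.631 -0.309]
ring_gauge_c 0.66 [141. 268.] [0.523 0.452]
ring_gauge_c 0.51 [206. 239.] [0.591 0.291]
parallel_c 0.9 [274. 160.] [0.785 0.12 ]
parallel_c 0.34 [438. 274.] [ 0.492 -0.273]
jar_c 0.88 [535. 253.] [ 0.536 -0.509]
jar_c 0.49 [207. 239.] [0.59  0.281]
scene [1.006 0.692 0.9
[... 726 characters left out ...]
93 [242. 198.] [ 0.646 -0.303]
ring_gauge_c 0.72 [475. 409.] [0.519 0.458]
ring_gauge_c 0.25 [295. 192.] [ 0.502 -0.269]
parallel_c 0.61 [270. 338.] [0.782 0.123]
jar_c 0.76 [247. 142.] [ 0.528 -0.521]
driver 0.7 [218. 273.] [ 0.806 -0.105]
{'clock': 1.2, 'qpos': array([-1.346,  0.276,  1.505, -0.   ,  1.361, -0.121]), 'qd': array([-0.   ,  0.002,  0.001,  0.003,  0.   , -0.   ]), 'effort': array([  0.002, -41.666, -24.61 ,   0.   ,   0.   ,  -0.   ]), 'position': array([ 0.195, -0.541,  0.248]), 'ee_rot': array([ 0.   ,  0.985,  0.172, -0.   ]), 'contact_force': array([-0.425, -0.439, -0.203]), 'moment': array([0.002, 0.013, 0.002]), 'gripper_force': 0.0, 'width': 0.08570316200048103} 0.017
```

View pics/top0.png

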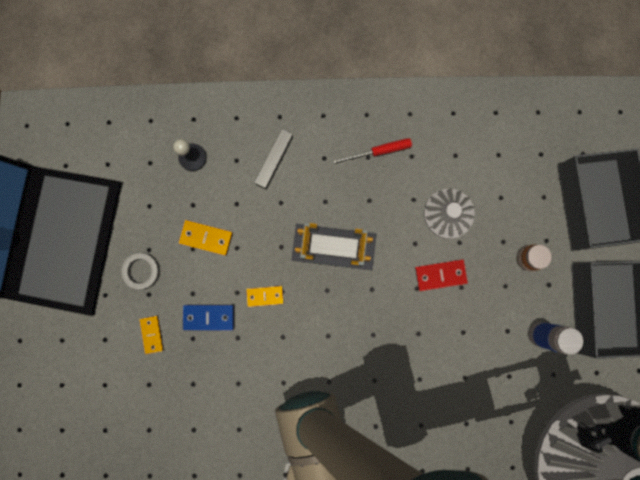

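View pics/scene0.png

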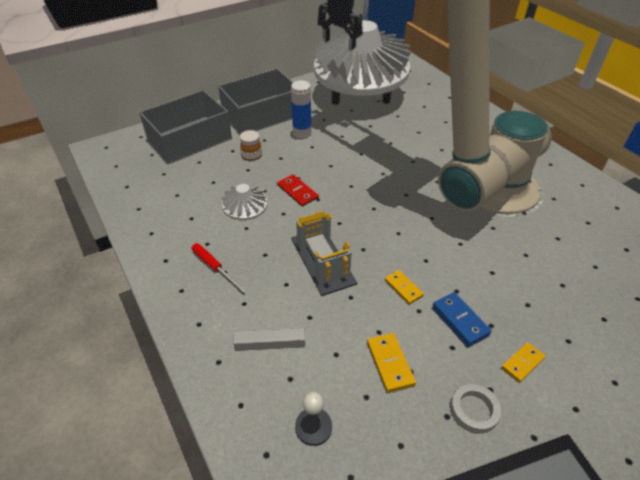

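Three yellow look-alikes show in the top view: A (206,238), B (265,296) and C (151,334). A is clearly the largest, so it should be the spacer. The nest is at (334,246), blue at (207,317) and red at (441,274). I'll confirm A in an enlarged crop along with the nest, and fit the plate poses.

```bash
cat >> h.py <<'E'
from scipy.optimize import minimize
HS=dict(blue=((100,120,40),(130,255,255)),yellow=((15,130,90),(32,255,255)),red=((0,150,70),(8,255,255)))
def mask(im,col,near,z,rad=.09):
    m=cv2.inRange(cv2.cvtColor(im["frame"],cv2.COLOR_RGB2HSV),*HS[col])
    if col=="red": m|=cv2.inRange(cv2.cvtColor(im["frame"],cv2.COLOR_RGB2HSV),(172,150,70),(180,255,255))
    c=proj(im,[*near,z]); r=np.linalg.norm(proj(im,[near[0]+rad,near[1],z])-c)
    k=np.zeros_like(m); cv2.circle(k,tuple(int(v) for v in c),int(r),255,-1); m&=k
    return cv2.morphologyEx(m,cv2.MORPH_CLOSE,np.ones((9,9)))
def box(im,x,y,a,z0,h,w=.06,l=.12,up=4):
    P=[]
    for sx in(-1,1):
        for sy in(-1,1):
            for z in(z0,z0+h):
                u,v=sx*w/2,sy*l/2; P.append((proj(im,[x+u*np.cos(a)-v*np.sin(a),y+u*np.sin(a)+v*np.cos(a),z])+.5)*up-.5)
    k=np.zeros((480*up,640*up),np.uint8); cv2.fillConvexPoly(k,cv2.convexHull(np.round(np.array(P)).astype(np.int32)),1); return k
def fit(ims,col,near,h,z0=0):
    M=[cv2.resize(mask(i,col,near,z0+h),None,fx=4,fy=4,interpolation=cv2.INTER_LINEAR)>127 for i in ims]
    f=lambda p:sum(1-(lambda b:(b&m).sum()/max(1,(b|m).sum()))(box(i,p[0]/1e3,p[1]/1e3,p[2]/50,z0,h)>0) for i,m in zip(ims,M))
    best=None
    for a in np.arange(-1.5,1.5,.3):
        v=f([near[0]*1e3,near[1]*1e3,a*50])
        if best is None or v<best[0]: best=(v,a)
    s=np.array([near[0]*1e3,near[1]*1e3,best[1]*50])
    r=minimize(f,s,method="Nelder-Mead",options=dict(initial_simplex=[s,s+[8,0,0],s+[0,8,0],s+[0,0,10]],xatol=.1,fatol=1e-4))
    return np.array([r.x[0]/1e3,r.x[1]/1e3,r.x[2]/50]),r.fun
E
python3 - <<'E'
from h import *
np.set_printoptions(precision=4,suppress=True)
t=get_image("top"); s=get_image("scene")
for c,n,h in(("blue",(.407,.290),.024),("yellow",(.596,.29),.018),("red",(.489,-.28),.012)):
    print(c,fit([t,s],c,n,h),fit([t],c,n,h),fit([s],c,n,h))
B=lambda i,x,y,w,h,f:cv2.resize(i["frame"][y:y+h,x:x+w,::-1],None,fx=f,fy=f,interpolation=cv2.INTER_CUBIC)
a=B(t,280,210,110,72,7.27)[:300]; a=B(t,284,215,100,60,4); b=B(s,280,200,100,100,4); c=B(t,140,205,150,150,8/3)
out=np.zeros((660,800,3),np.uint8); out[:240,:400]=a; out[240:640,:400]=b; out[:400,400:800]=c
cv2.imwrite("pics/crop1.png",out[:600] if 0 else cv2.resize(out,(727,600)))
E
```

```text
blue (array([ 0.4019,  0.2858, -0.0136]), np.float64(0.1817629468864218)) (array([ 0.4021,  0.2857, -0.0136]), np.float64(0.059814499337497606)) (array([ 0.3993,  0.2851, -0.0148]), np.float64(0.11693239446897008))
yellow (array([ 0.5953,  0.2932, -0.2739]), np.float64(0.10574234225230572)) (array([ 0.5955,  0.293 , -0.2687]), np.float64(0.03188875786163525)) (array([ 0.5937,  0.2935, -0.2778]), np.float64(0.05794845182494379))
red (array([ 0.4901, -0.2831,  0.1362]), np.float64(0.19839001549829494)) (array([ 0.4904, -0.2834,  0.1227]), np.float64(0.05292872265349324)) (array([ 0.4886, -0.2826,  0.0764]), np.float64(0.13478149320106048))
```

View pics/crop1.png

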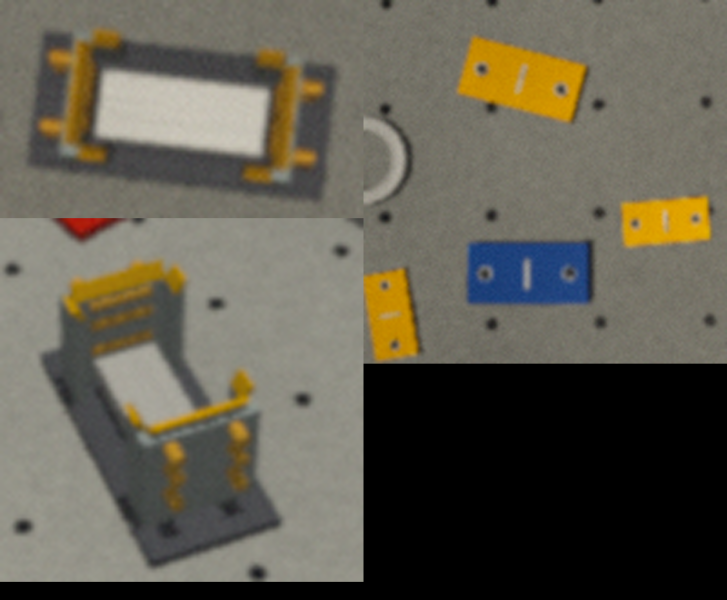

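Enlarged crop: A (206,238) is as long as the blue plate, while B and C are clearly smaller, so A is the yellow spacer. The nest's base plate corners are visible in both views, so I'll take its pose from those corners and the white floor block.

```bash
python3 - <<'E'
from h import *
np.set_printoptions(precision=4,suppress=True)
t=get_image("top"); s=get_image("scene")
cr=lambda L,x,y,oy=0:[(x+u/3.636-.4,y+(v-oy)/3.636-.4) for u,v in L]
T=np.array([at(t,p,.008) for p in cr([(45,32),(337,66),(323,199),(28,165)],284,215)])[:,:2]
S=np.array([at(s,p,.008) for p in cr([(42,355),(152,565),(281,522)],280,200,218)])[:,:2]
print(T,T.mean(0),np.linalg.norm(np.diff(T,axis=0),axis=1)); print(S,(S[0]+S[2])/2,np.linalg.norm(np.diff(S,axis=0),axis=1))
for e in(T[0]-T[1],T[3]-T[2],S[0]-S[1]): print("yaw",np.arctan(-e[0]/e[1]))
m=(t["frame"].min(2)>135).astype(np.uint8); k=np.zeros_like(m); k[230:262,303:366]=1; m&=k
m=cv2.resize(m*255,None,fx=4,fy=4)>127
f=lambda p:1-(lambda b:(b&m).sum()/(b|m).sum())(box(t,p[0]/1e3,p[1]/1e3,p[2]/50,.028,.0,.044,.11)>0)
q=np.array([565,-22,-5.]); r=minimize(f,q,method="Nelder-Mead",options=dict(initial_simplex=[q,q+[6,0,0],q+[0,6,0],q+[0,0,5]]));print("floor",r.x[:2]/1e3,r.x[2]/50,r.fun)
for im,n in((t,"top"),(s,"scene")):
    d=place_of("nest",im)[:1]; print(n,[at(im,x["point"],0) for x in d])
E
```

```text
[[ 0.6252  0.0688]
 [ 0.5975 -0.1279]
 [ 0.5081 -0.1158]
 [ 0.5355  0.0817]] [ 0.5666 -0.0233] [0.1986 0.0903 0.1994]
[[ 0.5962 -0.1225]
 [ 0.6262  0.0757]
 [ 0.5367  0.0884]] [ 0.5664 -0.017 ] [0.2005 0.0903]
yaw -0.13968136540422038
yaw -0.13788220186839922
yaw -0.15014393054042793
floor [ 0.5669 -0.0223] -0.13703615141794315 0.040032379130178875
top [array([ 0.5653, -0.0186,  0.    ])]
scene [array([ 0.576 , -0.0186,  0.    ])]
```

```bash
cat >> h.py <<'E'
def go(x,y,z,yaw):
    "delta from present pose to TCP at x,y,z with tool y along heading yaw (plate x)"
    s=get_state(); M=rot(s["ee_rot"]); d=M.T@(np.array([x,y,z])-s["position"])*1e3
    h=np.arctan2(M[1,0],M[0,0]); t=np.degrees(np.angle(np.exp(2j*(h-(yaw+np.pi/2))))/2)
    print("delta mm",d.round(1),"turn",round(t,1),"z",round(s["position"][2]*1e3,1),"F",np.round(s["contact_force"],1),"t",s["clock"])
E
python3 -c "
from h import *
go(.402,.2857,.11,-.0136)"
```

```text
delta mm [ 475.  -707.6  138.3] turn -69.4 z 248.4 F [-0.6 -0.3 -0.5] t 1.5
```

apply_moves --deltas '[85,475,-707.6,60,-69.4,85,475,-707.6,60,-69.4,85,475,-707.6,60,-69.4,85,475,-707.6,60,-69.4,85,475,-707.6,60,-69.4,85,475,-707.6,60,-69.4,85,475,-707.6,60,-69.4,85,475,-707.6,60,-69.4,85,475,-707.6,60,-69.4,85,475,-707.6,60,-69.4,85,475,-707.6,60,-69.4,85,475,-707.6,60,-69.4]' --squeeze 60

```text
clock: 2.5
position: [0.316, -0.0554, 0.2135]
ee_rot: [0.001, 0.712, 0.702, 0.0]
contact_force: [0.7, -0.2, 0.1]
width: 0.0851
gripper_force: 0.0
```

```bash
python3 -c "
from h import *
go(.402,.2857,.08,-.0136)"
```

```text
delta mm [342.4  80.7 133.4] turn -0.1 z 213.5 F [ 0.7 -0.2  0.1] t 2.5
```

apply_moves --deltas '[85,342.4,80.7,133.4,0,85,342.4,80.7,133.4,0,85,342.4,80.7,133.4,0,85,342.4,80.7,133.4,0,85,342.4,80.7,133.4,0,85,342.4,80.7,133.4,0,85,342.4,80.7,133.4,0,85,342.4,80.7,133.4,0,85,342.4,80.7,133.4,0,85,342.4,80.7,133.4,0,85,342.4,80.7,133.4,0]'

```text
clock: 3.42
position: [0.4014, 0.2857, 0.0786]
ee_rot: [-0.0, 0.711, 0.703, -0.001]
contact_force: [0.0, -0.3, 0.8]
width: 0.085
gripper_force: 0.0
```

```bash
python3 -c "
from h import *
go(.402,.2857,.022,-.0136)
i=get_image('scene');save(i,'s1.png')
c=proj(i,[.402,.2857,.03]).astype(int);f=i['frame'][c[1]-75:c[1]+75,c[0]-100:c[0]+100,::-1]
cv2.imwrite('pics/c2.png',cv2.resize(f,None,fx=3,fy=3))"
```

```text
delta mm [ 0.1  0.7 56.6] turn 0.2 z 78.6 F [ 0.  -0.3  0.8] t 3.4167
```

View pics/c2.png

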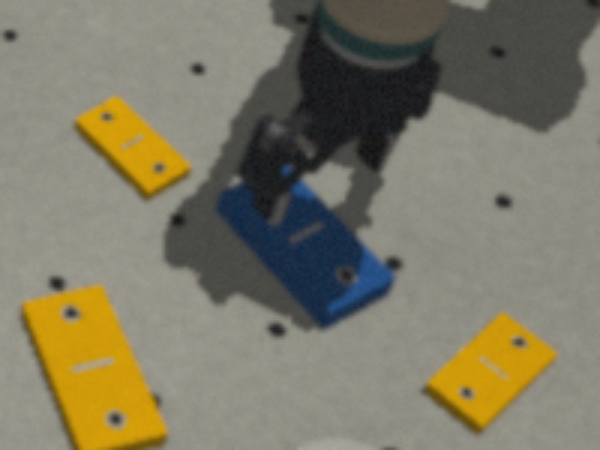

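The jaws straddle the blue plate about its centre mark (300,230 in the crop), so I'll go down and grip.

apply_moves --deltas '[85,0,0.7,30,0,85,0,0.7,56,0,85,0,0.7,56,0,56,0,0.7,56,0,56,0,0.7,56,0,56,0,0.7,56,0,56,0,0.7,56,0,56,0,0.7,56,0,56,0,0.7,56,0]' --squeeze 70

```text
clock: 4.22
position: [0.4029, 0.2837, 0.0259]
ee_rot: [0.001, 0.712, 0.702, 0.001]
contact_force: [-0.1, -1.9, 7.1]
width: 0.0583
gripper_force: 76.1
```

```bash
python3 -c "
from h import *
go(.5667,-.0220,.16,-.139)"
```

```text
delta mm [-303.4  168.4 -133.8] turn 7.2 z 25.9 F [-0.1 -1.9  7.1] t 4.2167
```

apply_moves --deltas '[56,0,0,-40,0,56,0,0,-80,0,56,-40,20,-115,0,56,-80,45,-133.8,7.2,56,-120,66,-133.8,7.2,56,-160,88,-133.8,7.2,56,-200,110,-133.8,7.2,56,-240,132,-133.8,7.2,56,-275,152,-133.8,7.2,56,-303.4,168.4,-133.8,7.2,56,-303.4,168.4,-133.8,7.2,56,-303.4,168.4,-133.8,7.2]'

```text
clock: 5.22
position: [0.57, -0.0277, 0.1584]
ee_rot: [0.004, 0.756, 0.654, 0.001]
contact_force: [0.7, 1.0, -4.8]
width: 0.0575
gripper_force: 80.8
```

```bash
python3 -c "
from h import *
t=get_image('top');s=get_image('scene')
go(.5667,-.0220,.14,-.139)
p=get_state()['position'];print(p)
for z in(p[2]-.029,p[2]-.025,p[2]-.021): print(z,fit([t],'blue',p[:2],.024,z),fit([s],'blue',p[:2],.024,z),fit([t,s],'blue',p[:2],.024,z))
out=np.vstack([cv2.resize(t['frame'][190:300,260:420,::-1],(800,550))]);cv2.imwrite('pics/c3.png',out)"
```

```text
delta mm [ 0.9  0.4 17.7] turn -0.2 z 157.7 F [-0.8  0.2 -5.1] t 5.3167
[ 0.56621854 -0.02284913  0.15767893]
0.12867893105802583 (array([ 0.55861619, -0.01881896,  0.04013926]), np.float64(0.896735245055207)) (array([ 0.56214005, -0.017729  , -0.27865041]), np.float64(0.2523625843780135)) (array([ 0.56278289, -0.01838847, -0.27273317]), np.float64(1.1467828236829112))
0.13267893105802583 (array([ 0.54800758, -0.01518319,  0.0676189 ]), np.float64(0.8974480337632628)) (array([ 0.56230972, -0.01824254, -0.29871887]), np.float64(0.2487557381009906)) (array([ 0.56171939, -0.0172247 , -0.33544668]), np.float64(1.1452322911060173))
0.13667893105802584 (array([ 0.5598708 , -0.01397328, -0.13386488]), np.float64(0.898226797667045)) (array([ 0.56444604, -0.01393803, -0.33766807]), np.float64(0.2542266750156543)) (array([ 0.56395437, -0.01598344, -0.31816229]), np.float64(1.1532607893756943))
```

View pics/c3.png

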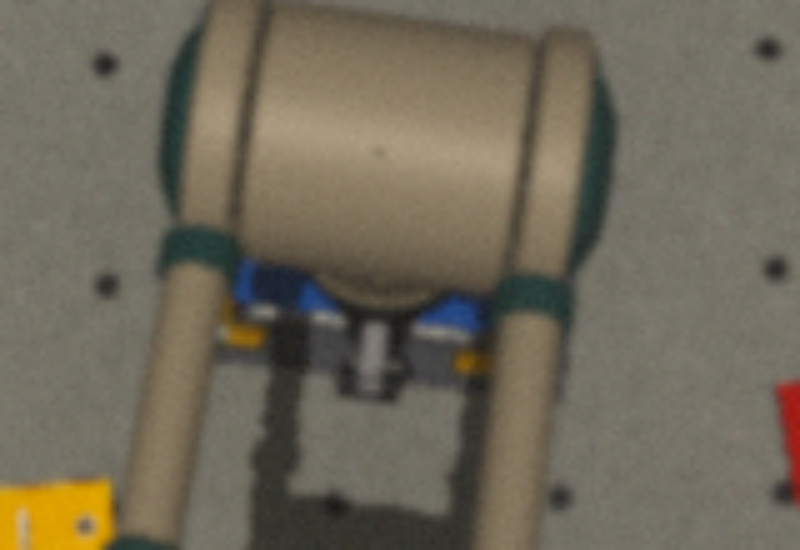

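The arm hides the top view: only the plate's near edge shows (240-490, 300). I'll check from the scene camera with an overlay of the expected outlines.

```bash
cat >> h.py <<'E'
def overlay(fn,boxes,ctr,name="scene"):
    i=get_image(name); f=cv2.resize(i["frame"][:,:,::-1],None,fx=5,fy=5,interpolation=cv2.INTER_CUBIC)
    for (x,y,a,z0,h,w,l),col in boxes:
        P=[[proj(i,[x+sx*w/2*np.cos(a)-sy*l/2*np.sin(a),y+sx*w/2*np.sin(a)+sy*l/2*np.cos(a),z]) for sx,sy in((1,1),(1,-1),(-1,-1),(-1,1))] for z in(z0,z0+h)]
        for p in P: cv2.polylines(f,[((np.array(p)+.5)*5).astype(np.int32)],True,col,1)
    c=(proj(i,ctr)*5).astype(int); f=f[c[1]-300:c[1]+300,max(0,c[0]-330):c[0]+330]; cv2.imwrite("pics/"+fn,f)
E
python3 -c "
from h import *
s=get_state();p=s['position'];M=rot(s['ee_rot']);c=p+M[:,0]*.002
N=(.5667,-.022,-.139)
overlay('c4.png',[((c[0],c[1],-.139,p[2]-.026,.024,.06,.12),(0,255,0)),((*N,0,.008,.092,.2),(0,0,255)),((*N,.097,0,.075,.134),(255,0,255))],[*N[:2],.09])
go(.5667,-.0220,.14,-.139)"
```

```text
delta mm [-0.1  1.3 17.6] turn -0.1 z 157.6 F [ 0.5 -0.2 -4.4] t 5.3667
```

View pics/c4.png

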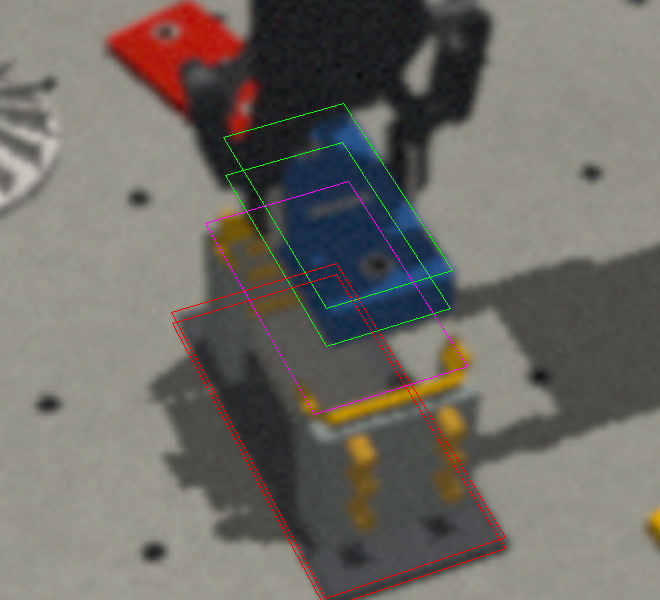

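The overlay agrees with the picture: nest base in red, held plate in green to within about 1 mm using the 2 mm offset along the tool's x. Lowering into the mouth.

apply_moves --deltas '[56,-2,1,10,0,56,-2,1,22,0,56,-2,1,22,0,56,-2,1,28,0,56,-2,1,32,0,56,-2,1,36,0,56,-2,1,40,0,56,-2,1,44,0,56,-2,1,44,0,56,-2,1,44,0]' --squeeze 90

```text
clock: 6.2
position: [0.567, -0.0237, 0.1133]
ee_rot: [-0.0, 0.755, 0.656, -0.0]
contact_force: [0.3, 0.5, -3.6]
width: 0.0577
gripper_force: 89.9
```

```bash
python3 -c "
from h import *
s=get_state();p=s['position'];M=rot(s['ee_rot']);c=p+M[:,0]*.002
print(s['moment'])
go(.5667,-.0220,.1,-.139)"
```

```text
[-0.01295097 -0.02123468 -0.01227407]
delta mm [ 1.7 -0.5 13.3] turn -0.0 z 113.3 F [ 0.3  0.5 -3.6] t 6.2
```

apply_moves --deltas '[56,0,0,2,0,56,0,0,4,0,56,0,0,5,0,56,0,0,6,0,56,0,0,7,0,56,0,0,8,0,56,0,0,9,0,56,0,0,10,0,56,0,0,10,0]'

```text
clock: 6.95
position: [0.5674, -0.0238, 0.1032]
ee_rot: [0.0, 0.755, 0.656, 0.0]
contact_force: [1.3, 0.6, -2.8]
width: 0.0575
gripper_force: 90.2
```

```bash
python3 -c "
from h import *
print(get_state()['moment'])
go(.5667,-.0220,.1,-.139)"
```

```text
[-0.11604889 -0.13302966 -0.05949358]
delta mm [ 1.7 -0.9  3.2] turn -0.0 z 103.2 F [ 1.3  0.6 -2.8] t 6.95
```

apply_moves --deltas '[56,0,0,1,0,56,0,0,2,0,56,0,0,3,0,56,0,0,4,0,56,0,0,5,0,56,0,0,6,0,56,0,0,7,0,56,0,0,8,0]'

```text
clock: 7.62
position: [0.567, -0.0237, 0.0954]
ee_rot: [-0.0, 0.755, 0.656, -0.0]
contact_force: [-0.6, 0.2, -2.7]
width: 0.0579
gripper_force: 90.2
```

apply_moves --deltas '[56,0,0,1,0,56,0,0,2,0,56,0,0,3,0,56,0,0,4,0,56,0,0,5,0,56,0,0,5,0]'

```text
clock: 8.12
position: [0.5671, -0.0239, 0.0908]
ee_rot: [0.0, 0.755, 0.656, -0.0]
contact_force: [-0.6, -1.0, -1.5]
width: 0.0576
gripper_force: 90.5
```

```bash
python3 -c "
from h import *
s=get_state();p=s['position'];M=rot(s['ee_rot']);c=p+M[:,0]*.002
N=(.5667,-.022,-.139)
print(s['moment'])
overlay('c5.png',[((c[0],c[1],-.139,p[2]-.026,.024,.06,.12),(0,255,0)),((*N,.097,0,.075,.134),(255,0,255))],[*N[:2],.09])
go(.5667,-.0220,.1,-.139)"
```

```text
[-0.01045688  0.09100917 -0.0776775 ]
delta mm [ 1.8 -0.6 -9.3] turn -0.0 z 90.7 F [-1.2 -2.  -0.6] t 8.1667
```

View pics/c5.png

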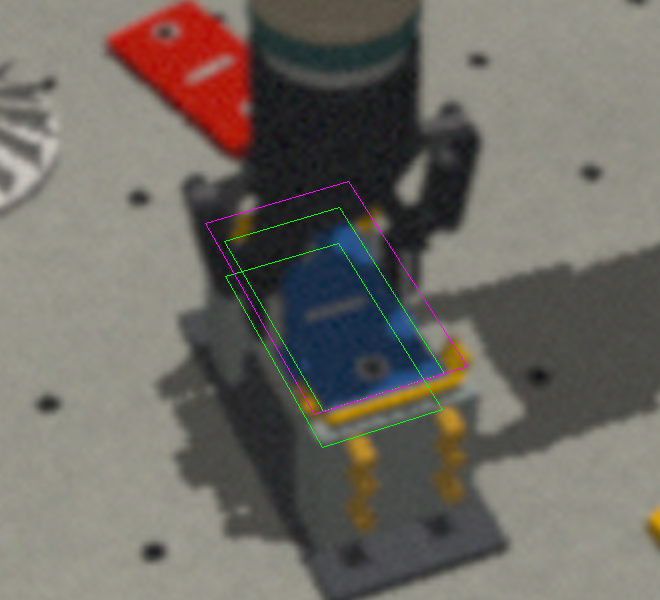

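Blue sits level between the end walls where predicted (near edge at about 440,370 in the crop). Pushing on past the second rollers.

apply_moves --deltas '[56,0,0,1,0,56,0,0,2,0,56,0,0,3,0,56,0,0,4,0,56,0,0,5,0,56,0,0,6,0,56,0,0,7,0,56,0,0,8,0]'

```text
clock: 8.83
position: [0.5673, -0.0238, 0.0822]
ee_rot: [0.0, 0.755, 0.656, 0.0]
contact_force: [1.1, -0.6, -1.7]
width: 0.0576
gripper_force: 90.4
```

apply_moves --deltas '[56,0,0,2,0,56,0,0,4,0,56,0,0,6,0,56,0,0,8,0,56,0,0,10,0,56,0,0,12,0,56,0,0,14,0]'

```text
clock: 9.42
position: [0.5668, -0.0236, 0.0682]
ee_rot: [-0.0, 0.755, 0.656, -0.0]
contact_force: [0.2, -1.1, -3.4]
width: 0.0575
gripper_force: 90.1
```

apply_moves --deltas '[56,0,0,1,0,56,0,0,2,0,56,0,0,3,0,56,0,0,4,0]'

```text
clock: 9.75
position: [0.5672, -0.0237, 0.0658]
ee_rot: [0.0, 0.755, 0.656, 0.0]
contact_force: [-2.3, -0.3, 6.1]
width: 0.0575
gripper_force: 91.3
```

apply_moves --deltas '[56,0,0,0.5,0,56,0,0,1,0,56,0,0,1.5,0,56,0,0,2,0,56,0,0,2,0]'

```text
clock: 10.17
position: [0.5675, -0.0238, 0.0624]
ee_rot: [0.0, 0.755, 0.656, 0.0]
contact_force: [0.8, -0.4, -0.3]
width: 0.0578
gripper_force: 90.3
```

apply_moves --deltas '[56,0,0,0.5,0,56,0,0,1,0,56,0,0,1.5,0,56,0,0,2,0,56,0,0,2,0]'

```text
clock: 10.58
position: [0.5673, -0.0238, 0.0606]
ee_rot: [0.0, 0.755, 0.656, 0.0]
contact_force: [0.0, -0.4, -1.7]
width: 0.0573
gripper_force: 90.4
```

apply_moves --deltas '[56,0,0,1,0,56,0,0,2,0,56,0,0,3,0,56,0,0,3,0]'

```text
clock: 10.92
position: [0.5673, -0.0238, 0.0605]
ee_rot: [0.001, 0.755, 0.656, 0.0]
contact_force: [-4.4, -0.2, 17.0]
width: 0.0575
gripper_force: 92.5
```

apply_moves --deltas '[56,0,0,1,0,56,0,0,2,0,56,0,0,2,0]'

```text
clock: 11.17
position: [0.5673, -0.0238, 0.0605]
ee_rot: [0.001, 0.755, 0.656, 0.001]
contact_force: [-8.0, -0.7, 29.6]
width: 0.0574
gripper_force: 93.9
```

Hard stop: z stays at 60.5 mm while the force rises from 17 to 30 N, after the lower rollers gave way at about 65 mm. So the underside is at about 34.5 mm and the floor about 9.5 mm above nest_low. Hold briefly, relax, release, rise.

apply_moves --deltas '[56,0,0,0,0,56,0,0,0,0,56,0,0,-3,0,56,0,0,-4,0,85,0,0,-4,0,85,0,0,-4,0,85,0,0,-4,0,85,0,0,-4,0,85,0,0,-15,0,85,0,0,-40,0,85,0,0,-80,0,85,0,0,-110,0]'

```text
clock: 12.17
position: [0.5672, -0.0236, 0.1669]
ee_rot: [-0.0, 0.755, 0.656, -0.0]
contact_force: [1.8, -0.3, -0.7]
width: 0.0851
gripper_force: 0.0
```

```bash
python3 -c "
from h import *
go(.5954,.2931,.08,-.2715)"
```

```text
delta mm [317.6 -16.   86.9] turn 7.6 z 166.9 F [ 1.8 -0.3 -0.7] t 12.1667
```

apply_moves --deltas '[85,40,-2,0,0,85,80,-4,0,7.6,85,120,-6,0,7.6,85,160,-8,0,7.6,85,200,-10,10,7.6,85,240,-12,30,7.6,85,280,-14,60,7.6,85,317.6,-16,87,7.6,85,317.6,-16,87,7.6,85,317.6,-16,87,7.6,85,317.6,-16,87,7.6]'

```text
clock: 13.08
position: [0.5948, 0.293, 0.0775]
ee_rot: [0.0, 0.796, 0.605, -0.001]
contact_force: [0.1, -1.0, -0.2]
width: 0.0852
gripper_force: 0.0
```

```bash
python3 -c "
from h import *
go(.5954,.2931,.022,-.2715)
t=get_image('top');s=get_image('scene')
for z in (.0305,.0345): print(fit([t],'blue',(.567,-.022),.024,z))
a=cv2.resize(t['frame'][210:285,280:390,::-1],None,fx=4,fy=4);c=proj(s,[.5954,.2931,.02]).astype(int)
b=cv2.resize(s['frame'][c[1]-60:c[1]+60,c[0]-70:c[0]+70,::-1],None,fx=2.5,fy=2.5)
o=np.zeros((300,800,3),np.uint8);o[:,:440]=a;o[:,440:790]=b;cv2.imwrite('pics/c6.png',o)"
```

```text
delta mm [ 0.3  0.6 55.5] turn 0.1 z 77.5 F [ 0.1 -1.  -0.2] t 13.0833
(array([ 0.56838179, -0.02158456, -0.14492373]), np.float64(0.05373162369076134))
(array([ 0.5682168 , -0.02150963, -0.14086587]), np.float64(0.0598955905658618))
```

View pics/c6.png

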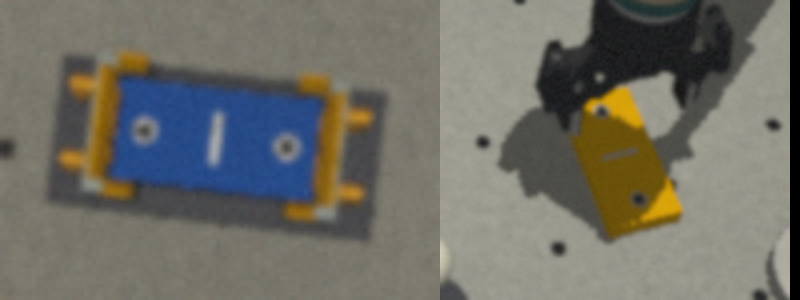

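Blue lies squarely in the nest (plate at 215,140 in the left crop), and the jaws straddle the large yellow plate. Gripping yellow.

apply_moves --deltas '[85,0.3,0.6,30,0,85,0.3,0.6,56,0,85,0.3,0.6,57,0,56,0.3,0.6,57,0,56,0.3,0.6,57,0,56,0.3,0.6,57,0,56,0.3,0.6,57,0,56,0.3,0.6,57,0,56,0.3,0.6,57,0]' --squeeze 90

```text
clock: 13.93
position: [0.5975, 0.2929, 0.0245]
ee_rot: [0.001, 0.797, 0.605, 0.002]
contact_force: [-0.0, -2.2, 6.5]
width: 0.0574
gripper_force: 77.1
```

```bash
python3 -c "
from h import *
s=get_state();print(rot(s['ee_rot']).T@(np.array([.5954,.2931,0])-s['position'])*1e3)
go(.5680,-.0218,.16,-.140)"
```

```text
[-0.41124228 -2.15098725 24.45011736]
delta mm [-310.8   56.7 -135.8] turn -7.6 z 24.5 F [-0.  -2.2  6.5] t 13.9333
```

apply_moves --deltas '[56,0,0,-40,0,56,0,0,-80,0,56,-40,8,-115,0,56,-80,15,-136,-7.6,56,-120,22,-136,-7.6,56,-160,29,-136,-7.6,56,-200,36,-136,-7.6,56,-240,44,-136,-7.6,56,-280,51,-136,-7.6,56,-310.5,56.7,-136,-7.6,56,-310.5,56.7,-136,-7.6,56,-310.5,56.7,-136,-7.6]'

```text
clock: 14.93
position: [0.5671, -0.0237, 0.1582]
ee_rot: [0.001, 0.756, 0.654, 0.0]
contact_force: [-0.2, 0.2, -4.2]
width: 0.0573
gripper_force: 77.2
```

```bash
python3 -c "
from h import *
s=get_state();p=s['position'];M=rot(s['ee_rot']);c=p-M[:,0]*.0004
N=(.5672,-.022,-.14)
overlay('c7.png',[((c[0],c[1],-.14,p[2]-.0245,.018,.06,.12),(0,255,0)),((*N,.097,0,.075,.134),(255,0,255))],[*N[:2],.09])
go(.5676,-.0222,.12,-.140)"
```

```text
delta mm [-0.1  0.5 38.1] turn -0.1 z 158.1 F [-0.4  0.5 -3.9] t 14.9833
```

View pics/c7.png

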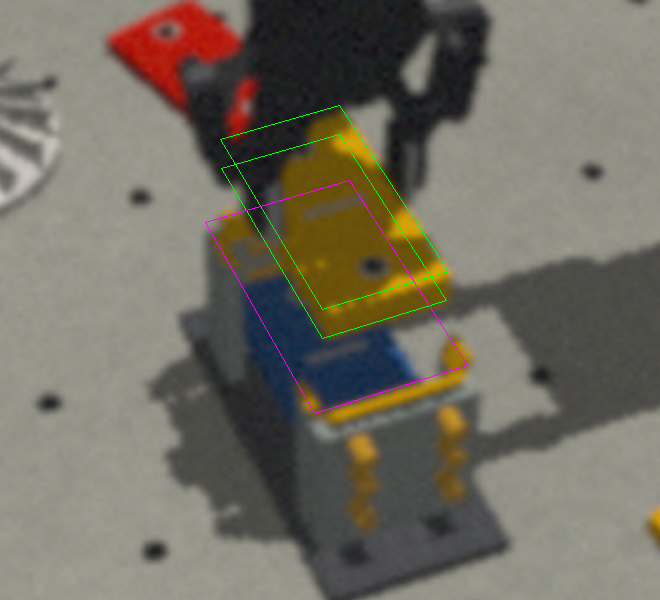

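Yellow is held level above the nest and matches the overlay to about 1.5 mm, the same residual blue had. Lowering.

apply_moves --deltas '[56,-0.5,0.5,12,0,56,-0.5,0.5,24,0,56,-0.5,0.5,28,0,56,-0.5,0.5,32,0,56,-0.5,0.5,36,0,56,-0.5,0.5,40,0,56,-0.5,0.5,44,0,56,-0.5,0.5,46,0,56,-0.5,0.5,46,0]'

```text
clock: 15.73
position: [0.5674, -0.0216, 0.1111]
ee_rot: [-0.0, 0.755, 0.656, -0.0]
contact_force: [0.2, 0.5, -2.8]
width: 0.0574
gripper_force: 77.2
```

apply_moves --deltas '[56,0,0,1,0,56,0,0,2,0,56,0,0,3,0,56,0,0,4,0,56,0,0,5,0,56,0,0,5,0]'

```text
clock: 16.23
position: [0.5678, -0.0219, 0.1072]
ee_rot: [0.0, 0.755, 0.656, 0.0]
contact_force: [-0.8, -0.2, 1.2]
width: 0.0573
gripper_force: 77.7
```

apply_moves --deltas '[56,0,0,1,0,56,0,0,2,0,56,0,0,3,0,56,0,0,3,0]'

```text
clock: 16.57
position: [0.5678, -0.0219, 0.1041]
ee_rot: [0.0, 0.755, 0.656, 0.0]
contact_force: [-1.9, 0.2, 4.6]
width: 0.0576
gripper_force: 78.0
```

apply_moves --deltas '[56,0,0,1,0,56,0,0,2,0,56,0,0,3,0,56,0,0,4,0,56,0,0,5,0,56,0,0,6,0,56,0,0,6,0]'

```text
clock: 17.15
position: [0.5676, -0.0217, 0.097]
ee_rot: [-0.0, 0.755, 0.656, -0.0]
contact_force: [1.5, -0.1, -4.9]
width: 0.0575
gripper_force: 77.1
```

apply_moves --deltas '[56,0,0,1.5,0,56,0,0,3,0,56,0,0,4.5,0,56,0,0,6,0,56,0,0,7,0,56,0,0,8,0,56,0,0,9,0,56,0,0,9,0]'

```text
clock: 17.82
position: [0.5676, -0.0216, 0.0884]
ee_rot: [-0.0, 0.755, 0.656, 0.0]
contact_force: [1.0, 0.7, -2.5]
width: 0.0572
gripper_force: 77.3
```

apply_moves --deltas '[56,0,0,0.5,0,56,0,0,1,0,56,0,0,1.5,0,56,0,0,2,0,56,0,0,2,0]'

```text
clock: 18.23
position: [0.5677, -0.0217, 0.087]
ee_rot: [0.0, 0.755, 0.656, 0.0]
contact_force: [-0.9, 1.5, 4.3]
width: 0.0573
gripper_force: 78.0
```

apply_moves --deltas '[56,0,0,0.5,0,56,0,0,1,0,56,0,0,1.5,0,56,0,0,2,0,56,0,0,2,0]'

```text
clock: 18.65
position: [0.5678, -0.0218, 0.084]
ee_rot: [0.0, 0.755, 0.656, 0.0]
contact_force: [0.9, 0.6, -1.7]
width: 0.0573
gripper_force: 77.4
```

apply_moves --deltas '[56,0,0,1,0,56,0,0,2,0,56,0,0,3,0,56,0,0,3,0]'

```text
clock: 18.98
position: [0.5678, -0.022, 0.083]
ee_rot: [0.0, 0.755, 0.656, 0.0]
contact_force: [-2.1, 0.5, 10.0]
width: 0.0573
gripper_force: 78.6
```

apply_moves --deltas '[56,0,0,1,0,56,0,0,2,0,56,0,0,2,0]'

```text
clock: 19.23
position: [0.5678, -0.022, 0.0829]
ee_rot: [0.001, 0.755, 0.656, 0.0]
contact_force: [-5.8, 1.0, 21.3]
width: 0.0573
gripper_force: 79.9
```

Hard stop at 83 mm, exactly where yellow should rest on blue. Press a little more, release, rise.

apply_moves --deltas '[56,0,0,0.5,0,56,0,0,0.5,0,56,0,0,0.5,0,56,0,0,-3,0,85,0,0,-3,0,85,0,0,-3,0,85,0,0,-3,0,85,0,0,-3,0,85,0,0,-15,0,85,0,0,-45,0,85,0,0,-85,0,85,0,0,-100,0]'

```text
clock: 20.23
position: [0.5699, -0.0222, 0.1838]
ee_rot: [0.003, 0.755, 0.656, 0.002]
contact_force: [0.8, -0.7, 0.0]
width: 0.0849
gripper_force: 0.0
```

```bash
python3 -c "
from h import *
go(.4902,-.2832,.08,.125)"
```

```text
delta mm [-269.5  -43.4  103.6] turn -15.1 z 183.8 F [ 0.8 -0.7  0. ] t 20.2333
```

```bash
python3 -c "
from h import *
t=get_image('top');s=get_image('scene')
HS['red']=((0,120,60),(10,255,255))
m=mask(t,'red',(.49,-.283),.012,.08)
pts=np.array([at(t,p[0],.012)[:2]*1e3 for p in cv2.findNonZero(m)],np.float32);print(cv2.minAreaRect(pts))
print(fit([t],'red',(.49,-.283),.012),fit([s],'red',(.49,-.283),.012))
go(.4902,-.2832,.08,.125)"
```

```text
((490.4760437011719, -282.4557800292969), (60.792057037353516, 121.85357666015625), 7.419106483459473)
(array([ 0.49084531, -0.28365744,  0.13317168]), np.float64(0.030067702110712857)) (array([ 0.48839996, -0.2808849 ,  0.11348014]), np.float64(0.5548238111529251))
delta mm [-269.5  -43.7  102.9] turn -15.1 z 183.1 F [ 0.9 -0.5 -0. ] t 20.3333
```

Red is at (0.4905, -0.283) with yaw about 0.13.

apply_moves --deltas '[85,-40,-6,0,0,85,-80,-13,0,-7,85,-120,-20,0,-15.3,85,-160,-26,0,-15.3,85,-200,-32,10,-15.3,85,-240,-38,40,-15.3,85,-269.5,-43.4,80,-15.3,85,-269.5,-43.4,103,-15.3,85,-269.5,-43.4,103,-15.3,85,-269.5,-43.4,103,-15.3]'

```text
clock: 21.17
position: [0.4848, -0.2816, 0.0735]
ee_rot: [-0.004, 0.661, 0.75, -0.0]
contact_force: [0.6, -0.2, 0.6]
width: 0.0851
gripper_force: 0.0
```

```bash
python3 -c "
from h import *
go(.4905,-.283,.0195,.130)
t=get_image('top')
for z in (.0585,): print(fit([t],'yellow',(.567,-.022),.018,z))"
```

```text
delta mm [-2.5  5.8 54. ] turn -0.3 z 73.5 F [ 0.6 -0.2  0.6] t 21.1667
(array([ 0.5680272 , -0.01907125, -0.13463825]), np.float64(0.30223130106851037))
```

apply_moves --deltas '[85,-1,4,0,0,85,-1,4,0,0]'

```text
clock: 21.38
position: [0.4937, -0.2831, 0.0785]
ee_rot: [0.002, 0.66, 0.751, 0.0]
contact_force: [-0.5, 0.2, -0.0]
width: 0.0852
gripper_force: 0.0
```

```bash
python3 -c "
from h import *
go(.4905,-.283,.0195,.130)"
```

```text
delta mm [ 0.7 -3.3 59. ] turn -0.0 z 78.5 F [-0.5  0.2 -0. ] t 21.3833
```

apply_moves --deltas '[85,0.5,-3.5,30,0,85,0.5,-3.5,57,0,85,0.5,-3.5,58.5,0,56,0.5,-3.5,58.5,0,56,0.5,-3.5,58.5,0,56,0.5,-3.5,58.5,0,56,0.5,-3.5,58.5,0,56,0.5,-3.5,58.5,0,56,0.5,-3.5,58.5,0]'

```text
clock: 22.13
position: [0.4896, -0.2836, 0.0209]
ee_rot: [0.002, 0.661, 0.751, 0.001]
contact_force: [-0.2, 2.1, 6.0]
width: 0.057
gripper_force: 65.8
```

```bash
python3 -c "
from h import *
s=get_state();print(rot(s['ee_rot']).T@(np.array([.4905,-.283,0])-s['position'])*1e3)
go(.5677,-.0220,.16,-.140)"
```

```text
[ 0.5474006   0.89430322 20.85442248]
delta mm [ 249.1  111.3 -139.4] turn 15.3 z 20.9 F [-0.2  2.1  6. ] t 22.1333
```

apply_moves --deltas '[56,0,0,-40,0,56,0,0,-80,0,56,0,0,-115,0,56,35,15,-139,7,56,73,32,-139,15.3,56,110,49,-139,15.3,56,147,65,-139,15.3,56,184,82,-139,15.3,56,221,98,-139,15.3,56,248.5,111.3,-139,15.3,56,248.5,111.3,-139,15.3,56,248.5,111.3,-139,15.3]'

```text
clock: 23.13
position: [0.5671, -0.0207, 0.1582]
ee_rot: [0.001, 0.753, 0.658, 0.0]
contact_force: [-0.0, -0.7, -2.6]
width: 0.057
gripper_force: 65.5
```

apply_moves --deltas '[56,0,0,0,0,56,0,0,10,0,56,0,0,10,0]'

```text
clock: 23.38
position: [0.5652, -0.0236, 0.1456]
ee_rot: [-0.001, 0.755, 0.655, -0.001]
contact_force: [-0.1, 0.4, -2.8]
width: 0.057
gripper_force: 65.5
```

```bash
python3 -c "
from h import *
s=get_state();p=s['position'];M=rot(s['ee_rot']);c=p+M[:,0]*.0005
N=(.5672,-.022,-.14)
overlay('c8.png',[((c[0],c[1],-.14,p[2]-.021,.012,.06,.12),(0,255,0)),((*N,.097,0,.075,.134),(255,0,255))],[*N[:2],.09])
go(.5677,-.0225,.12,-.140)"
```

```text
delta mm [ 1.4  2.3 25.9] turn -0.1 z 145.9 F [ 0.5 -0.4 -1.7] t 23.4333
```

View pics/c8.png

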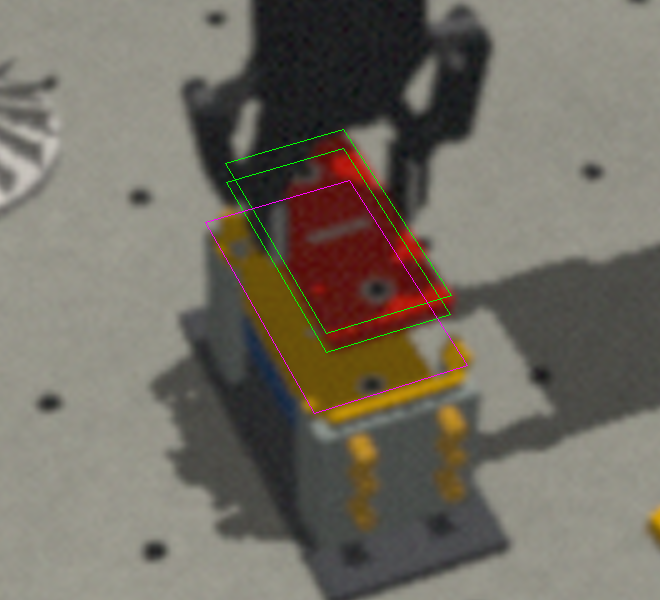

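Yellow lies in the nest and red is held above it on its outline (near corner at 327,350). Lowering to the top rollers: catch expected at TCP 104 mm, stop at about 97.5 mm.

apply_moves --deltas '[56,0,0,0,0,56,0,0,0,0,56,0,0,0,0,56,0,0,10,0,56,0,0,20,0,56,0,0,26,0,56,0,0,32,0,56,0,0,36,0,56,0,0,39,0,56,0,0,39,0]'

```text
clock: 24.27
position: [0.5661, -0.0223, 0.1072]
ee_rot: [-0.001, 0.755, 0.656, -0.0]
contact_force: [1.0, 0.5, -2.4]
width: 0.0573
gripper_force: 65.5
```

apply_moves --deltas '[56,0,0,1,0,56,0,0,2,0,56,0,0,3,0,56,0,0,4,0,56,0,0,5,0,56,0,0,6,0,56,0,0,6,0]'

```text
clock: 24.85
position: [0.5667, -0.0224, 0.1023]
ee_rot: [0.0, 0.755, 0.656, 0.0]
contact_force: [0.8, -0.5, -0.4]
width: 0.0569
gripper_force: 65.7
```

apply_moves --deltas '[56,0,0,0.5,0,56,0,0,1,0,56,0,0,1.5,0,56,0,0,2,0,56,0,0,2.5,0,56,0,0,3,0,56,0,0,3,0]'

```text
clock: 25.43
position: [0.5668, -0.0224, 0.0989]
ee_rot: [0.0, 0.755, 0.656, 0.0]
contact_force: [0.4, 0.1, 0.6]
width: 0.0572
gripper_force: 65.8
```

apply_moves --deltas '[56,0,0,0.5,0,56,0,0,1,0,56,0,0,1.5,0,56,0,0,2,0,56,0,0,2,0]'

```text
clock: 25.85
position: [0.5668, -0.0224, 0.0975]
ee_rot: [0.0, 0.755, 0.656, 0.0]
contact_force: [0.2, 0.8, 3.8]
width: 0.0572
gripper_force: 66.3
```

apply_moves --deltas '[56,0,0,0.5,0,56,0,0,1,0,56,0,0,1.5,0,56,0,0,2,0,56,0,0,2,0]'

```text
clock: 26.27
position: [0.5668, -0.0223, 0.0974]
ee_rot: [0.001, 0.755, 0.656, 0.001]
contact_force: [-3.1, 1.1, 14.8]
width: 0.057
gripper_force: 67.8
```

apply_moves --deltas '[56,0,0,0.5,0,56,0,0,1,0,56,0,0,1.5,0,56,0,0,1.5,0,56,0,0,1.5,0]'

```text
clock: 26.68
position: [0.5668, -0.0224, 0.0973]
ee_rot: [0.001, 0.755, 0.656, 0.001]
contact_force: [-6.0, 1.4, 23.4]
width: 0.0573
gripper_force: 68.9
```

Hard stop at 97.4 mm as expected, with 23 N. Hold, relax, release and rise.

apply_moves --deltas '[56,0,0,0,0,56,0,0,0,0,56,0,0,-3,0,85,0,0,-3,0,85,0,0,-3,0,85,0,0,-3,0,85,0,0,-3,0,85,0,0,-10,0,85,0,0,-30,0,85,0,0,-70,0,85,0,0,-100,0,85,0,0,-100,0]'

```text
clock: 27.68
position: [0.5706, -0.023, 0.2004]
ee_rot: [0.005, 0.755, 0.656, 0.004]
contact_force: [1.0, -0.7, 0.5]
width: 0.085
gripper_force: 0.0
```

apply_moves --deltas '[85,-40,0,0,0,85,-80,0,0,0,85,-120,0,0,0,85,-160,0,0,0,85,-200,0,0,0,85,-200,0,0,0,85,-200,0,0,0]'

```text
clock: 28.27
position: [0.5382, -0.2226, 0.1932]
ee_rot: [-0.0, 0.756, 0.655, -0.0]
contact_force: [0.2, 1.0, 0.0]
width: 0.085
gripper_force: 0.0
```

```bash
python3 -c "
from h import *
t=get_image('top');s=get_image('scene')
HS['red']=((0,120,60),(10,255,255))
print(fit([t],'red',(.567,-.022),.012,.0765))
a=cv2.resize(t['frame'][210:285,280:390,::-1],None,fx=3.6,fy=3.6)
b=cv2.resize(s['frame'][200:300,270:370,::-1],None,fx=4,fy=4)
o=np.zeros((400,800,3),np.uint8);o[:270,:396]=a;o[:,400:]=b;cv2.imwrite('pics/c9.png',o)"
```

```text
(array([ 0.56688102, -0.02248739, -0.14616699]), np.float64(0.036098741948035085))
```

View pics/c9.png

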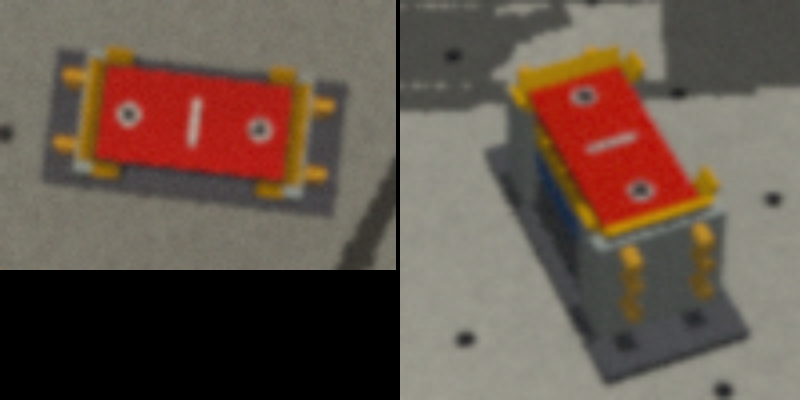

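The stack is complete: red lies level on top (195,125 in the left crop), with yellow and blue visible below it in the right crop, and the gripper is clear.

```bash
python3 -c "
from rig import *
print(sign_off())"
```

```text
the job is handed in; nothing more can be done
None
```

The riser is built and handed in: blue, yellow and red were each pressed to a hard stop at about 30, 21 and 23 N, the stack looks level in the last pictures, the gripper is clear, and it took about 28 of the 72 s; no verdict came back.

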